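# Uncover the light port and set the round-bottomed lens holder in it

## Task

Push the light stage's flat cover sideways around its pivot screw, about a quarter turn, so that the port is well clear; a hidden stop lets it turn one way only, so feel which way it goes and do not force it. Then move the round-bottomed lens holder, round side down, into the ring around the port so that it sits level and centred; put it down, do not drop it. Leave the other things on the desk where they are.

Things in the scene. Friction and masses are not known exactly. Their poses are not given: they have to be found in the camera images.
- stage: The light stage: a fixed off-white box 170 mm (its x) by 130 mm (its y) by 40 mm high, on the desk. Origin at the centre of its underside; z up; x runs from the cover's free end towards its pivot screw. Its position and yaw vary.
- pivot (a point): The axis of the cover's pivot screw (head 16 mm across, standing 4 mm above the cover), at the height of the cover's upper face, 58 mm above the desk. Under the cover a round white hub 50 mm across. Fixed to the stage at its x = +60 mm, y = 0; axes as the stage's.
- cover (a joint): Cover's angle about pivot, rad: 0 closed over the port (starts within 0.03 of it), positive anticlockwise from above, limits -1.7 and 1.7. A stop hidden in the hub blocks it after about 0.1 rad one way, which way varies and must be felt; the other way it swings against a steady friction of 0.25 N m (2 to 3 N at the free end) and stays where left.
- cover_end (a point): Middle of the cover's free end, on its upper face; turns with the cover, x towards the pivot. The cover is an dark steel plate 8 mm thick, 50 to 58 mm above the desk. By distance from the pivot: neck 36 mm wide from 28 mm behind it to 32 mm, widening to 84 mm at 70 mm, then straight parallel flanks to the square end at 118 mm. Too wide to grasp: push a flank near the free end.
- seat (a point): Centre of the upper edge of the steel ring around the port, 49 mm above the desk, 70 mm from the pivot (stage x = -10 mm, y = 0); axes as the stage's. The ring is fixed to the stage, stands 9 mm above its top, inner diameter 38 mm, outer 50 mm. It lies beneath the closed cover, 1 mm below its underside.
- rest: The lens holder's rest: a fixed low black stand, disc 80 mm across and 4 mm thick with a ring of 38 mm inner and 50 mm outer diameter on it, its top 14 mm above the desk. Origin at the centre of its underside.
- lens_center (a point): Centre of the loose lens holder, half-way up; z up, out of its flat top with the glass. 54 mm high and 54 mm across, 0.15 to 0.3 kg, weighted foot: below this point a bright steel hemisphere of 27 mm radius, above it a dark steel cylinder (grip it there, some 13 mm up). Starts level in the rest, this point 33 mm above the desk; properly in the stage's ring it is 19 mm above seat.
- loupe: A black waisted eye loupe 36 mm across and 30 mm high, between the stage and the rest on the robot's side. Origin at the centre of its underside.
- gauge_disc: A loose steel disc 52 mm across and 12 mm thick with a 20 mm knob on top, 22 mm high in all, beyond the stage and the rest, near the middle. Origin at the centre of its underside.
- magnifier: A hand magnifier lying flat, 84 mm across, 10 mm high, with a 100 mm handle along its y, at the far edge. Origin at the centre of the underside of its ring.
- screwdriver: A screwdriver 180 mm long lying far to the left. Origin under its middle.
- caliper: A steel sliding caliper 190 mm long lying far to the right. Origin under the middle of its beam.
- jar: A closed jar 60 mm across and 85 mm high, far left, beyond the screwdriver. Origin at the centre of its underside.
Things that resemble listed ones, but are neither listed nor needed, are in the scene too. What is shaped like the stage but blue or pink is not meant.

How it is judged:
By the outcome, as a careful person would: the job done as asked, in the order asked, and still so for the second after the job is handed in, with the robot touching nothing.
It also fails if it takes over 72 s, if anything falls off the work surface, if the arm or the gripper's body presses on something with over 40 N, if the wrist force passes 120 N, or if a joint passes its speed limit or range.

## Robot

A 6-joint arm with a two-finger parallel gripper is mounted at the origin on the work surface. World frame = base frame: x ahead of the robot, y to its left, z up, the work surface at z = 0. Lengths are in m, angles in degrees, forces in N, time in s.
With the tool pointing down it reaches from about 0.25 to 0.725 m from the base axis. Payload 9.7 kg.
Tool frame: the origin (TCP) lies at the very end of the fingers, on their centre line; the grasp point (between the pads) lies grasp_offset behind it (grasp_offset is the distance from the TCP to the grasp point, in m); z points along the fingers, y is the line along which they close (so a half turn about z gives the same grasp; the last joint's range is limited). The gripper opens to 85 mm and grips with 20 to 120 N. Pads are 22 mm wide; open, the fingers measure 114 mm over their backs; the gripper's body (76 mm by 85 mm) begins 54 mm behind the grasp point. The pads swing forward as they close: fully open they stand 13 mm farther back than shut.
Start: joints at [64.802, 4.979, 10.078, 95.1, 0, 90], TCP at [0.234, 0.498, 0.231] pointing down, gripper open.
Joint ranges: [-179.16, 179.16], [-48.56, 103.87], [-65.8, 70.77], [-126.05, 130.52], [-82.76, 87.17], [-180, 180]. Speed limits (degrees/s): [127.2, 127.2, 147.25, 180, 180, 180].

## Interface

Orientations are given as [roll, pitch, yaw] about the fixed x, y, z axes, in that order (R = Rz(yaw) Ry(pitch) Rx(roll)).
In Python, from workcell import get_obs, camera, calibration, job_done, recognise, cut_out, mark_of, grasp_offset gives the robot as it stands.
- The arm moves only by the tool servo_tool, never from a script. Its argument "moves" is a list of rows, each a list of 3 entries, a list of its own where there are three numbers: the turn, a rotation vector about the tool's x, y, z in degrees, then the shift along the tool's x, y, z in m, then the opening in per cent of the stroke, from 0 (shut) to 100 (fully open). In form: [[[ax, ay, az], [x, y, z], claw], ...]. A call has 1 to 12 rows; each row shifts and turns the commanded pose from where the row before left it, along the tool's axes as they then stand; what a row does not reach is not made up. A row lasts 1/10 s, in which the tool goes at most 50 mm and 8.59 degrees, less where a joint would pass 70% of its speed; a pose out of reach is approached as far as the arm can. A call is refused whole if a number of a shift passes 0.05 or a number of a turn 8.59, either way. A call with a gripper value outside its range is refused whole. The fingers move at their own pace and stop on an object; "force" is the grip in N (left out, the last holds). Time passes only in rows, so rows that do not move let the fingers close. It gives the time, the measured TCP pose, the force, the opening and the grip force at its end, in the units of the state.
- get_obs(): the state, without advancing time (a new reading comes with each control period).
- camera(name): name is "scene" or "top" or "wrist"; returns (picture, depth): 480x640x3 uint8, red, green, blue; 480x640 float32, m along the optical axis (not along the pixel's ray), 0 where there is no reading.
- calibration(name): a dict with "camera_matrix" (3x3 intrinsics, pixels), "R" (3x3) and "t" (3): a world point X has camera coordinates R X + t. Camera axes: x right, y down, z forward; pixel columns grow to the right and rows downward; lengths in m; the calibration is good to about 2 mm. A picture is of the moment at which its call begins: read the wrist's pose just before it. calibration takes no time and is no camera call; for the wrist camera it gives the pose at the moment of the call.
- job_done(): hands the job in; it is judged then, once.
Trained networks look in the newest picture that a camera, given by its name, has taken for a name from the list of things; names that differ only in an ending like _2 or _b are one class to them, and where a whole thing is asked for, a point or a joint stands for the part that bears it (a point fixed in the world has none). Each returns a list of dicts, best first, with "score" (0 to 1); they miss things now and then, are a little off and sometimes report something else, mostly with a low value. They report only what shows in the picture. A call takes as long as a camera call. They do not tell look-alikes from the thing itself.
- recognise(name, camera): "xyz" ([x, y, z] in m, in the coordinates of the camera as it stood for that picture, good to about 4 mm: the middle of the surface that is visible of it).
- cut_out(name, camera): "mask" (480x640 bool, what is visible of it).
- mark_of(name, camera): "xyz" ([x, y, z] in m, in the coordinates of the camera as it stood for that picture, good to about 4 mm: a listed point, or the origin of a listed thing).
The state is a dict: "time": time; "q": joint angles; "qd": joint speeds; "joint_efforts": joint torques, N m; "ee_pos": TCP position; "tcp_rot": TCP orientation; "wrist_force": force on the tool from outside, world axes, zero at the start; "torque": the same for the moment, N m; "opening": finger opening in m; "grasp_force": force on a finger pad.
Only numpy, scipy, OpenCV 4.12 (cv2) and the standard library are available. Lean on these libraries where they do the work, as an engineer would, in place of code of your own. Each camera call takes 0.05 s, during which the arm holds its last target. There are 200 camera calls.

## Working session

There is one attempt and no reset: what is moved stays moved. The work goes in short steps, Python scripts to look and compute and a tool call to move; the robot and the scene stay as the last step left them, time stands still between calls to the robot, and variables do not carry over. Pictures are saved under pics/ and viewed, at most 10 in all, crops included, and the job is handed in when it is done.

Besides the shell and the picture viewer there is one more tool, called after ">>>" as name(argument=value, ...) on one line, values as JSON. servo_tool: Moves the arm, as the interface text tells. Its arguments: {"type":"object","properties":{"moves":{"type":"array"},"force":{"type":"number"}},"required":["moves"]}

```bash
mkdir -p pics; cat > h.py <<'E'
import numpy as np, cv2
from workcell import *
def w(cam,p,c=None):
    c=c or calibration(cam); return np.array(c["R"]).T@(np.array(p)-np.array(c["t"]))
def px(cam,X,c=None):
    c=c or calibration(cam); q=np.array(c["camera_matrix"])@(np.array(c["R"])@np.array(X)+np.array(c["t"])); return q[:2]/q[2]
def cloud(cam,d,c=None):
    c=c or calibration(cam); K=np.array(c["camera_matrix"]); v,u=np.mgrid[:480,:640]
    P=np.stack([(u-K[0,2])/K[0,0]*d,(v-K[1,2])/K[1,1]*d,d],-1)
    return (P-np.array(c["t"]))@np.array(c["R"])
E
python3 - <<'E'
from h import *
o=get_obs();print(o,grasp_offset() if callable(grasp_offset) else grasp_offset)
for cam in("top","scene"):
    p,d=camera(cam);cv2.imwrite(f"pics/{cam}0.png",p[...,::-1]);np.save(f"{cam}0.npy",d)
    for n in("stage","pivot","cover_end","seat","lens_center","rest","loupe","gauge_disc"):
        for r in mark_of(n,cam)[:3]: print(cam,n,round(r["score"],2),w(cam,r["xyz"]).round(3))
E
```

```text
{'time': 0.0, 'q': array([6.48024819e+01, 5.01232440e+00, 1.00329390e+01, 9.50994572e+01,
       7.33455281e-05, 9.00009647e+01]), 'qd': array([ 0.13244165,  0.00755016,  0.06337877, -0.02676115,  0.00612923,
        0.07870582]), 'joint_efforts': array([ 4.45998558e-04, -5.20385385e+01,  4.64806545e+01,  1.63543207e-02,
        6.12653548e-05,  9.75565655e-06]), 'ee_pos': array([0.2340561 , 0.49745132, 0.23055775]), 'tcp_rot': array([-1.79921157e+02, -7.20179548e-05,  1.54801517e+02]), 'wrist_force': array([0.52227993, 0.31521418, 0.07007996]), 'torque': array([-0.04711022, -0.00164027,  0.00617443]), 'grasp_force': 0.0, 'opening': 0.08562799537342271} 0.0187
top stage 0.94 [ 0.554  0.216 -0.003]
top stage 0.7 [0.415 0.612 0.   ]
top stage 0.6 [0.255 0.228 0.001]
top pivot 0.74 [0.613 0.215 0.056]
top pivot 0.72 [0.47  0.592 0.058]
top pivot 0.61 [0.319 0.219 0.057]
top cover_end 0.96 [0.2   0.24  0.058]
top cover_end 0.82 [0.362 0.63  0.057]
top cover_end 0.81 [0.495 0.221 0.063]
top seat 0.91 [0.542 0.215 0.046]
top seat 0.82 [0.405 0.617 0.054]
top seat 0.48 [ 0.569 -0.157  0.   
[... 247 characters left out ...]
 0.94 [ 0.556  0.214 -0.006]
scene stage 0.88 [ 0.257  0.227 -0.001]
scene stage 0.65 [ 0.415  0.609 -0.001]
scene pivot 0.73 [0.319 0.216 0.056]
scene pivot 0.69 [0.47  0.597 0.059]
scene pivot 0.65 [0.611 0.208 0.056]
scene cover_end 0.93 [0.201 0.237 0.059]
scene cover_end 0.68 [0.363 0.632 0.055]
scene cover_end 0.63 [0.491 0.22  0.056]
scene seat 0.76 [0.409 0.61  0.045]
scene seat 0.65 [0.25  0.229 0.052]
scene seat 0.58 [0.541 0.218 0.047]
scene lens_center 0.58 [ 0.57  -0.158  0.026]
scene lens_center 0.24 [0.686 0.001 0.002]
scene rest 0.87 [ 0.567 -0.162 -0.   ]
scene loupe 0.53 [ 0.401  0.017 -0.001]
scene loupe 0.21 [ 0.552  0.216 -0.004]
scene gauge_disc 0.72 [0.686 0.    0.   ]
```

View pics/top0.png

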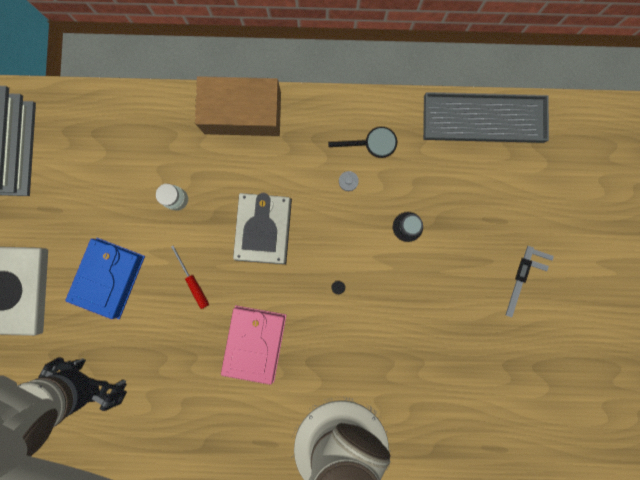

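```bash
python3 - <<'E'
from h import *
d=np.load("top0.npy");P=cloud("top",d)
for x in [(0.554,0.216),(0.415,0.612),(0.255,0.228)]:
    print(x,px("top",(*x,0.05)).round())
    r=np.hypot(P[...,0]-x[0],P[...,1]-x[1])<0.13
    m=(r&(P[...,2]>0.053)&(P[...,2]<0.0605)).astype(np.uint8)
    q=P[m>0];print(len(q),np.median(q[:,2]))
    rc=cv2.minAreaRect((q[:,:2]*1000).astype(np.float32));print("cover",rc)
    q=P[r&(P[...,2]>0.035)&(P[...,2]<0.0605)];print("all",cv2.minAreaRect((q[:,:2]*1000).astype(np.float32)))
q=P[(np.hypot(P[...,0]-.57,P[...,1]+.16)<.05)&(P[...,2]>.05)];print("lens",q[:,:2].min(0),q[:,:2].max(0),cv2.minEnclosingCircle((q[:,:2]*1000).astype(np.float32)),np.median(q[:,2]))
E
```

```text
(0.554, 0.216) [260. 227.]
1208 0.05771496338419055
cover ((567.588134765625, 215.00177001953125), (84.10711669921875, 145.81903076171875), 86.66248321533203)
all ((554.1099853515625, 215.6674346923828), (130.2765350341797, 172.8025665283203), 86.7308349609375)
(0.415, 0.612) [ 99. 279.]
1262 0.057863272900582324
cover ((430.2237854003906, 607.163330078125), (85.92259216308594, 145.91470336914062), 70.09725952148438)
all ((417.3476257324219, 611.466796875), (132.4029541015625, 173.05201721191406), 70.70849609375)
(0.255, 0.228) [252. 348.]
1230 0.05804052933007888
cover ((272.4602966308594, 226.6591796875), (84.35352325439453, 146.9101104736328), 80.94571685791016)
all ((259.68115234375, 228.5555419921875), (130.1883087158203, 172.74945068359375), 80.98825073242188)
lens [ 0.54168521 -0.18649631] [ 0.59423197 -0.13419173] ((568.3364868164062, -160.82208251953125), 27.19546127319336) 0.06052410430700717
```

The top view shows the white stage with the dark cover at about (263,228) and its pivot towards the top at (263,203). The lens is in its rest at (408,226), and the blue and pink stages are decoys. The stage yaw is about -3.3°. I'll approach the cover's +y flank with the gripper shut.

>>> servo_tool(moves=[[[0, 0, -7.3], [0, 0, 0], 0], [[0, 0, -7.3], [0, 0, 0], 0], [[0, 0, -7.3], [0, 0, 0], 0], [[0, 0, 0], [-0.036, -0.023, 0.016], 0], [[0, 0, 0], [-0.036, -0.023, 0.016], 0], [[0, 0, 0], [-0.036, -0.023, 0.016], 0], [[0, 0, 0], [-0.036, -0.023, 0.016], 0], [[0, 0, 0], [-0.036, -0.023, 0.016], 0], [[0, 0, 0], [-0.036, -0.023, 0.016], 0], [[0, 0, 0], [-0.036, -0.023, 0.016], 0], [[0, 0, 0], [-0.036, -0.023, 0.016], 0], [[0, 0, 0], [0, 0, 0], 0]], force=40)

```text
time: 2.1
ee_pos: [0.5133, 0.2938, 0.1003]
tcp_rot: [-179.9, -0.1, 176.4]
wrist_force: [-0.7, 0.8, -0.1]
opening: -0.0003
grasp_force: 0.0
```

```bash
python3 - <<'E'
from h import *
o=get_obs();c=calibration("wrist");p,d=camera("wrist");cv2.imwrite("pics/w1.png",p[...,::-1])
P=cloud("wrist",d,c)
print(px("wrist",o["ee_pos"],c),px("wrist",(.506,.2185,.058),c))
m=(P[...,2]>.053)&(P[...,2]<.061)&(abs(P[...,0]-.55)<.12)&(abs(P[...,1]-.215)<.075)&(d>0)
q=P[m];print(len(q),np.median(q[:,2]))
if len(q)>50: print(cv2.minAreaRect((q[:,:2]*1000).astype(np.float32)),q.min(0),q.max(0))
E
```

```text
[315.2369873  319.75027354] [158.01995509 272.71310193]
22257 0.05796121605424902
((552.1315307617188, 216.50885009765625), (84.8245849609375, 116.39746856689453), 86.6346664428711) [0.49199994 0.17513033 0.05300794] [0.60979288 0.26204291 0.06099281]
```

View pics/w1.png

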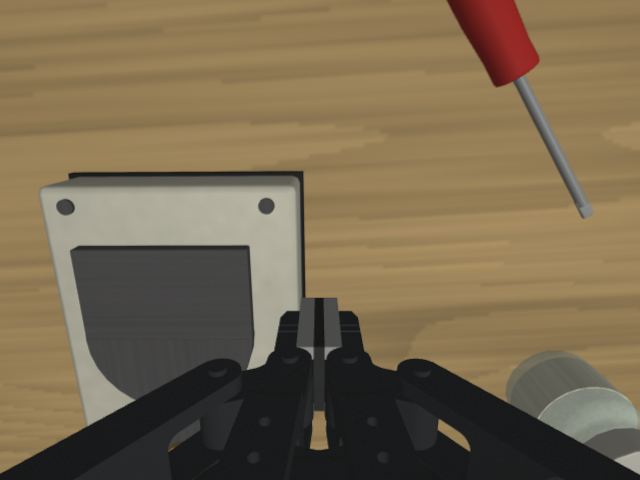

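The wrist view shows the cover's free end at (70–250, 247), its +y flank at column 250 and the shut fingertips at (318,320). I'll lower the fingers and feel along the flank.

>>> servo_tool(moves=[[[0, 0, 0], [0, 0, 0.026], 0], [[0, 0, 0], [0, 0, 0.026], 0], [[0, 0, 0], [0, -0.01, 0], 0], [[0, 0, 0], [0, -0.008, 0], 0], [[0, 0, 0], [0, -0.003, 0], 0], [[0, 0, 0], [0, -0.003, 0], 0], [[0, 0, 0], [0, -0.003, 0], 0], [[0, 0, 0], [0, 0, 0], 0]])

```text
time: 2.95
ee_pos: [0.5098, 0.2703, 0.052]
tcp_rot: [180.0, 0.0, 176.7]
wrist_force: [-0.6, 0.9, -0.1]
opening: -0.0001
grasp_force: 0.0
```

>>> servo_tool(moves=[[[0, 0, 0], [0, 0, 0.003], 0], [[0, 0, 0], [0, -0.002, 0], 0], [[0, 0, 0], [0, -0.002, 0], 0], [[0, 0, 0], [0, -0.002, 0], 0], [[0, 0, 0], [0, 0, 0], 0]])

```text
time: 3.45
ee_pos: [0.5092, 0.2662, 0.0507]
tcp_rot: [179.8, 0.1, 176.8]
wrist_force: [-7.8, 5.4, 15.8]
opening: 0.0001
grasp_force: 8.1
```

>>> servo_tool(moves=[[[0, 0, 0], [0, -0.002, 0], 0], [[0, 0, 0], [0, -0.002, 0], 0], [[0, 0, 0], [0, 0, 0], 0]])

```text
time: 3.75
ee_pos: [0.5092, 0.2621, 0.0508]
tcp_rot: [179.8, 0.1, 176.8]
wrist_force: [-5.9, 4.6, 16.6]
opening: 0.0002
grasp_force: 8.1
```

>>> servo_tool(moves=[[[0, 0, 0], [0, -0.002, 0], 0], [[0, 0, 0], [0, -0.002, 0], 0], [[0, 0, 0], [0, 0, 0], 0]])

```text
time: 4.05
ee_pos: [0.5093, 0.2581, 0.0509]
tcp_rot: [179.8, 0.1, 176.8]
wrist_force: [-5.6, 4.0, 16.0]
opening: 0.0002
grasp_force: 8.1
```

Something is carrying vertical load, probably the finger backs resting on the plate. I'll raise the tool to relieve it, then check the picture.

>>> servo_tool(moves=[[[0, 0, 0], [0, 0, -0.005], 0], [[0, 0, 0], [0, 0, 0], 0]])

```text
time: 4.25
ee_pos: [0.5091, 0.257, 0.054]
tcp_rot: [179.9, 0.1, 176.7]
wrist_force: [-0.2, 1.8, 0.2]
opening: -0.0002
grasp_force: 1.0
```

```bash
python3 - <<'E'
from h import *
o=get_obs();print(o["ee_pos"],o["wrist_force"])
c=calibration("wrist");p,d=camera("wrist");cv2.imwrite("pics/w2.png",p[...,::-1])
P=cloud("wrist",d,c)
m=(P[...,2]>.053)&(P[...,2]<.061)&(abs(P[...,0]-.52)<.05)&(P[...,1]<.256)&(P[...,1]>.14)&(d>0)
q=P[m];print(len(q),cv2.minAreaRect((q[:,:2]*1000).astype(np.float32)),q.min(0),q.max(0))
E
```

```text
[0.50905812 0.25697387 0.05401738] [-0.17807188  1.75893831  0.21151441]
18474 ((528.4876708984375, 211.95654296875), (69.78748321533203, 89.99081420898438), 2.109649419784546) [0.49222794 0.16638165 0.05300173] [0.56406743 0.25584014 0.06094842]
```

View pics/w2.png

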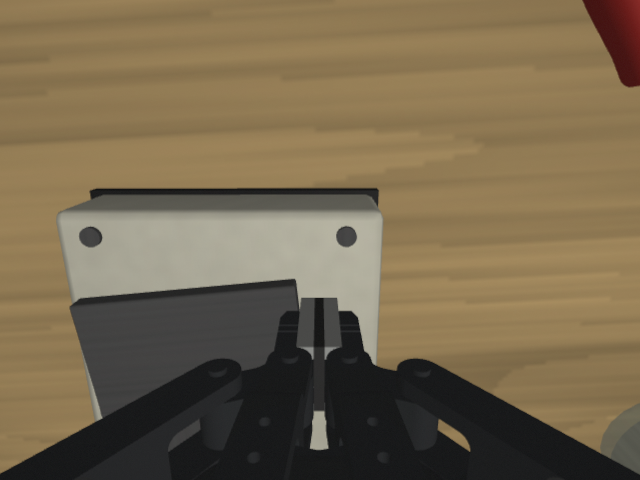

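The picture shows the cover turned about 5° anticlockwise with the tip against its flank at (298,300). Next I'll feel whether it turns past 0.1 rad.

>>> servo_tool(moves=[[[0, 0, 0], [0, -0.002, 0.001], 0], [[0, 0, 0], [0, -0.002, 0], 0], [[0, 0, 0], [0, 0, 0], 0]])

```text
time: 4.6
ee_pos: [0.5081, 0.2534, 0.0522]
tcp_rot: [179.9, -0.1, 176.7]
wrist_force: [-2.7, 7.6, 3.3]
opening: -0.0002
grasp_force: 3.7
```

>>> servo_tool(moves=[[[0, 0, 0], [0, -0.002, 0], 0], [[0, 0, 0], [0, -0.001, 0], 0], [[0, 0, 0], [0, 0, 0], 0]])

```text
time: 4.9
ee_pos: [0.5075, 0.2512, 0.0522]
tcp_rot: [179.8, -0.1, 176.8]
wrist_force: [-4.5, 11.1, 3.9]
opening: 0.0
grasp_force: 6.0
```

```bash
python3 - <<'E'
from h import *
c=calibration("wrist");p,d=camera("wrist")
P=cloud("wrist",d,c)
m=(P[...,2]>.053)&(P[...,2]<.061)&(abs(P[...,0]-.50)<.03)&(P[...,1]<.25)&(P[...,1]>.13)&(d>0)
q=P[m];b=np.round(q[:,1]/.004).astype(int)
e=np.array([(k*.004,np.percentile(q[b==k,0],1)) for k in np.unique(b)]);e=e[3:-3];f=np.polyfit(e[:,0],e[:,1],1);print(e.round(4).tolist(),np.degrees(np.arctan(f[0])),q[:,1].min(),get_obs()["wrist_force"])
E
```

```text
[[0.172, 0.4975], [0.176, 0.4971], [0.18, 0.4967], [0.184, 0.4964], [0.188, 0.4959], [0.192, 0.4956], [0.196, 0.4952], [0.2, 0.4949], [0.204, 0.4944], [0.208, 0.494], [0.212, 0.4936], [0.216, 0.4932], [0.22, 0.4929], [0.224, 0.4925], [0.228, 0.4921], [0.232, 0.4916], [0.236, 0.4914]] -5.529048368691819 0.15999621335243533 [-4.53564001 11.22831891  3.53081076]
```

The force is well above the 2–3 N of free friction. I'll back off and see whether the cover springs back.

>>> servo_tool(moves=[[[0, 0, 0], [0, 0.005, 0], 0], [[0, 0, 0], [0, 0.008, 0], 0], [[0, 0, 0], [0, 0.008, 0], 0], [[0, 0, 0], [0, 0, 0], 0]])

```text
time: 5.35
ee_pos: [0.5095, 0.2712, 0.0519]
tcp_rot: [-180.0, -0.0, 176.7]
wrist_force: [-0.5, 0.1, 0.1]
opening: -0.0002
grasp_force: 0.0
```

```bash
cat >> h.py <<'E'
def coverang(lo=.13,hi=.25):
    c=calibration("wrist");p,d=camera("wrist");P=cloud("wrist",d,c)
    m=(P[...,2]>.053)&(P[...,2]<.061)&(abs(P[...,0]-.50)<.03)&(P[...,1]<hi)&(P[...,1]>lo)&(d>0)
    q=P[m];b=np.round(q[:,1]/.004).astype(int)
    e=np.array([(k*.004,np.percentile(q[b==k,0],1)) for k in np.unique(b)])[3:-3];f=np.polyfit(e[:,0],e[:,1],1)
    print("cover yaw",-np.degrees(np.arctan(f[0])),"ymin",q[:,1].min(),"ymax",q[:,1].max());return p,P
E
python3 -c "
from h import *
coverang();print(get_obs()['ee_pos'],get_obs()['wrist_force'])"
```

```text
cover yaw 3.748513487256073 ymin 0.1638351546179214 ymax 0.24979741412869588
[0.50943458 0.27074733 0.05186231] [ 0.91796924  0.34610692 -0.19738254]
```

It sprang back, so that is the stop. The free way is clockwise, so I'll cross over to the −y flank.

>>> servo_tool(moves=[[[0, 0, 0], [0, 0.005, -0.02], 0], [[0, 0, 0], [0, 0, -0.025], 0], [[0, 0, 0], [-0.002, -0.036, 0], 0], [[0, 0, 0], [-0.003, -0.036, 0], 0], [[0, 0, 0], [-0.003, -0.036, 0], 0], [[0, 0, 0], [-0.002, -0.036, 0], 0], [[0, 0, 0], [0, 0, 0], 0], [[0, 0, 0], [0, 0, 0.025], 0], [[0, 0, 0], [0, 0, 0.02], 0], [[0, 0, 0], [0, 0, 0], 0]])

```text
time: 6.4
ee_pos: [0.5099, 0.1308, 0.0497]
tcp_rot: [-179.9, -0.2, 176.7]
wrist_force: [-0.3, -0.1, -1.0]
opening: 0.0002
grasp_force: 0.0
```

>>> servo_tool(moves=[[[0, 0, 0], [0, 0.006, 0], 0], [[0, 0, 0], [0, 0.006, 0], 0], [[0, 0, 0], [0, 0.005, 0], 0], [[0, 0, 0], [0, 0.005, 0], 0], [[0, 0, 0], [0, 0, 0], 0]])

```text
time: 6.9
ee_pos: [0.513, 0.1539, 0.0527]
tcp_rot: [180.0, 0.0, 176.8]
wrist_force: [0.4, -1.2, 0.1]
opening: 0.0
grasp_force: 0.0
```

>>> servo_tool(moves=[[[0, 0, 0], [0.002, 0.003, 0], 0], [[0, 0, 0], [0.002, 0.004, 0], 0], [[0, 0, 0], [0.001, 0.004, 0], 0], [[0, 0, 0], [0, 0.003, 0], 0]])

```text
time: 7.3
ee_pos: [0.5079, 0.1673, 0.0521]
tcp_rot: [-180.0, -0.1, 176.7]
wrist_force: [-3.2, -2.8, 0.9]
opening: -0.0001
grasp_force: 1.6
```

>>> servo_tool(moves=[[[0, 0, 4], [0.0033, 0.0074, 0], 0], [[0, 0, 4], [0.0033, 0.0074, 0], 0], [[0, 0, 4], [0.0033, 0.0074, 0], 0]])

```text
time: 7.6
ee_pos: [0.501, 0.1906, 0.052]
tcp_rot: [-180.0, -0.1, 164.5]
wrist_force: [-0.9, -3.9, 0.4]
opening: 0.0
grasp_force: 1.4
```

It turns freely this way at about 3 N, and the arc follows the pivot. I'll continue the swing.

>>> servo_tool(moves=[[[0, 0, 4], [0.0033, 0.0074, 0], 0], [[0, 0, 4], [0.0033, 0.0074, 0], 0], [[0, 0, 4], [0.0033, 0.0074, 0], 0], [[0, 0, 4], [0.0033, 0.0074, 0], 0], [[0, 0, 4], [0.0033, 0.0074, 0], 0], [[0, 0, 4], [0.0033, 0.0074, 0], 0], [[0, 0, 4], [0.0033, 0.0074, 0], 0], [[0, 0, 4], [0.0033, 0.0074, 0], 0]])

```text
time: 8.4
ee_pos: [0.5073, 0.2546, 0.0521]
tcp_rot: [-180.0, -0.0, 132.5]
wrist_force: [-0.5, -2.8, 0.7]
opening: 0.0001
grasp_force: 1.0
```

>>> servo_tool(moves=[[[0, 0, 4], [0.0033, 0.0074, 0], 0], [[0, 0, 4], [0.0033, 0.0074, 0], 0], [[0, 0, 4], [0.0033, 0.0074, 0], 0], [[0, 0, 4], [0.0033, 0.0074, 0], 0], [[0, 0, 4], [0.0033, 0.0074, 0], 0], [[0, 0, 4], [0.0033, 0.0074, 0], 0]])

```text
time: 9.0
ee_pos: [0.5337, 0.2948, 0.0519]
tcp_rot: [-179.9, 0.0, 108.5]
wrist_force: [-1.8, -1.8, -0.6]
opening: 0.0001
grasp_force: 1.1
```

>>> servo_tool(moves=[[[0, 0, 4], [0.0033, 0.0074, 0], 0], [[0, 0, 4], [0.0033, 0.0074, 0], 0], [[0, 0, 4], [0.0033, 0.0074, 0], 0], [[0, 0, 4], [0.0033, 0.0074, 0], 0], [[0, 0, 4], [0.0033, 0.0074, 0], 0], [[0, 0, 4], [0.0033, 0.0074, 0], 0], [[0, 0, 0], [0, 0, 0], 0]])

```text
time: 9.7
ee_pos: [0.5748, 0.3213, 0.0518]
tcp_rot: [-180.0, -0.0, 84.6]
wrist_force: [-0.1, 0.5, -0.3]
opening: 0.0003
grasp_force: 0.0
```

Cover's at about −92° from closed. I'll back off, rise, turn and look at the port.

>>> servo_tool(moves=[[[0, 0, 0], [0, -0.012, 0], 0], [[0, 0, 0], [0, -0.012, 0], 0], [[0, 0, 0], [0, 0, -0.035], 0], [[0, 0, 0], [0, 0, -0.035], 0], [[0, 0, 0], [0, 0, -0.035], 0], [[0, 0, -8], [0, 0, 0], 50], [[0, 0, -8], [0, 0, 0], 100], [[0, 0, -8], [0, 0, 0], 100], [[0, 0, -8], [0, 0, 0], 100], [[0, 0, -8], [0, 0, 0], 100], [[0, 0, -8], [0, 0, 0], 100], [[0, 0, -8], [0, 0, 0], 100]])

```text
time: 10.9
ee_pos: [0.55, 0.3232, 0.1575]
tcp_rot: [180.0, -0.0, 141.1]
wrist_force: [-0.0, 0.9, 0.3]
opening: 0.0853
grasp_force: 0.0
```

>>> servo_tool(moves=[[[0, 0, -8.5], [0, 0, 0], 100], [[0, 0, -8.5], [0, 0, 0], 100], [[0, 0, -8.5], [0, 0, 0], 100], [[0, 0, -8.5], [0, 0, 0], 100], [[0, 0, -2.1], [0, 0, 0], 100], [[0, 0, 0], [-0.014, -0.026, -0.01], 100], [[0, 0, 0], [-0.014, -0.026, -0.01], 100], [[0, 0, 0], [-0.014, -0.026, -0.01], 100], [[0, 0, 0], [-0.014, -0.026, -0.01], 100], [[0, 0, 0], [0, 0, 0], 100]])

```text
time: 11.9
ee_pos: [0.6019, 0.2136, 0.199]
tcp_rot: [180.0, 0.1, 176.7]
wrist_force: [-1.2, 1.1, 0.8]
opening: 0.0854
grasp_force: 0.0
```

```bash
python3 - <<'E'
from h import *
print(get_obs()["ee_pos"],get_obs()["tcp_rot"])
c=calibration("wrist");p,d=camera("wrist");cv2.imwrite("pics/w3.png",p[...,::-1])
P=cloud("wrist",d,c);np.savez("w3.npz",P=P,d=d)
print(px("wrist",(.544,.2163,.049),c))
for n in("seat","stage","pivot"):
    for r in mark_of(n,"wrist")[:2]: print(n,round(r["score"],2),w("wrist",r["xyz"],c).round(4))
m=(P[...,2]>.045)&(P[...,2]<.0525)&(np.hypot(P[...,0]-.544,P[...,1]-.2163)<.035)&(d>0)
q=P[m];print(len(q),np.median(q[:,2]))
print(cv2.minEnclosingCircle((q[:,:2]*1000).astype(np.float32)),cv2.fitEllipse(cv2.convexHull((q[:,:2]*1000).astype(np.float32))))
E
```

```text
[0.60185278 0.21357574 0.19900762] [1.79968138e+02 1.45175347e-01 1.76714255e+02]
[315.64821899 139.22360592]
seat 0.68 [0.5466 0.2137 0.0493]
seat 0.17 [0.548  0.2147 0.0016]
stage 0.75 [0.5498 0.2165 0.0027]
pivot 0.66 [0.6148 0.2127 0.0609]
pivot 0.39 [6.263e-01 4.461e-01 1.000e-04]
1787 0.048762296369527246
((542.7757568359375, 216.9556884765625), 24.935848236083984) ((542.7132568359375, 217.03106689453125), (49.267181396484375, 49.54720687866211), 82.96589660644531)
```

View pics/w3.png

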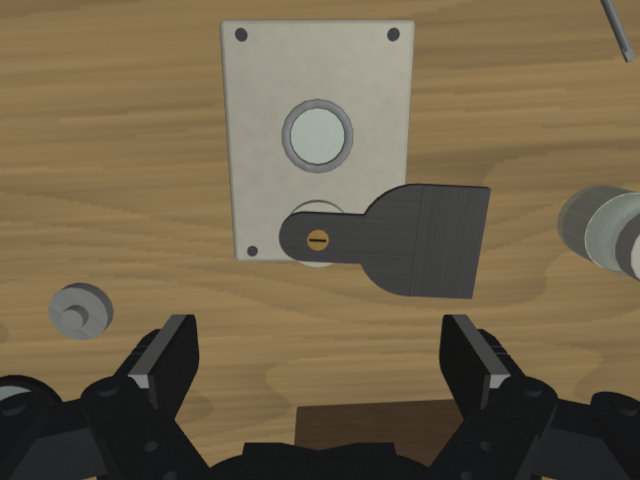

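The picture shows the cover swung to the right and the ring fully exposed at (317,136). Seat is at (0.5427, 0.217). Now to the lens, looking from the same relative position.

>>> servo_tool(moves=[[[0, 0, 0], [-0.005, -0.042, 0], 100], [[0, 0, 0], [-0.005, -0.042, 0], 100], [[0, 0, 0], [-0.005, -0.042, 0], 100], [[0, 0, 0], [-0.005, -0.042, 0], 100], [[0, 0, 0], [-0.005, -0.042, 0], 100], [[0, 0, 0], [-0.005, -0.042, 0], 100], [[0, 0, 0], [-0.005, -0.042, 0], 100], [[0, 0, 0], [-0.005, -0.042, 0], 100], [[0, 0, 0], [-0.005, -0.042, 0], 100], [[0, 0, 0], [0, 0, 0], 100], [[0, 0, 0], [0, 0, 0], 100]])

```text
time: 13.2
ee_pos: [0.6245, -0.1637, 0.1966]
tcp_rot: [180.0, -0.1, 176.8]
wrist_force: [-0.1, 0.1, 0.3]
opening: 0.0851
grasp_force: 0.0
```

```bash
python3 - <<'E'
from h import *
print(get_obs()["ee_pos"],get_obs()["tcp_rot"])
c=calibration("wrist");p,d=camera("wrist");cv2.imwrite("pics/w4.png",p[...,::-1])
P=cloud("wrist",d,c)
print([w("wrist",r["xyz"],c).round(4) for r in mark_of("lens_center","wrist")[:1]])
m=(P[...,2]>.056)&(P[...,2]<.064)&(np.hypot(P[...,0]-.568,P[...,1]+.161)<.035)&(d>0)
q=P[m];print(len(q),np.median(q[:,2]))
print(cv2.minEnclosingCircle((q[:,:2]*1000).astype(np.float32)),cv2.fitEllipse(cv2.convexHull((q[:,:2]*1000).astype(np.float32))))
E
```

```text
[ 0.62450544 -0.16365252  0.19661333] [ 1.79966751e+02 -5.42814621e-02  1.76784624e+02]
[array([ 0.5642, -0.1558,  0.0313])]
5272 0.06024250790160364
((568.4699096679688, -160.1957550048828), 26.911731719970703) ((568.4053955078125, -160.1140594482422), (53.239742279052734, 53.34593200683594), 110.53429412841797)
```

View pics/w4.png

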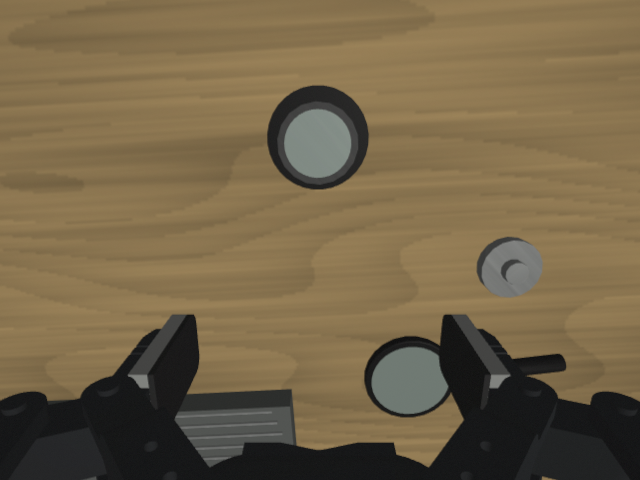

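The picture shows the lens at (318,137), clear of other things, with its centre at (0.5684, −0.1601). I'll move over it and lower.

>>> servo_tool(moves=[[[0, 0, 0], [0.019, 0, 0], 100], [[0, 0, 0], [0.019, 0, 0], 100], [[0, 0, 0], [0.018, 0, 0], 100], [[0, 0, 0], [0, 0, 0.035], 100], [[0, 0, 0], [0, 0, 0.035], 100], [[0, 0, 0], [0, 0, 0.02], 100], [[0, 0, 0], [0, 0, 0.02], 100], [[0, 0, 0], [0, 0, 0.02], 100], [[0, 0, 0], [0, 0, 0.02], 100], [[0, 0, 0], [0, 0, 0.018], 100], [[0, 0, 0], [0, 0, 0], 100], [[0, 0, 0], [0, 0, 0], 100]])

```text
time: 14.5
ee_pos: [0.5688, -0.1596, 0.0298]
tcp_rot: [180.0, -0.0, 176.9]
wrist_force: [-0.3, -0.7, 1.1]
opening: 0.0851
grasp_force: 0.0
```

>>> servo_tool(moves=[[[0, 0, 0], [0, 0, 0.001], 70], [[0, 0, 0], [0, 0, 0], 60], [[0, 0, 0], [0, 0, 0], 50], [[0, 0, 0], [0, 0, 0], 50], [[0, 0, 0], [0, 0, 0], 50], [[0, 0, 0], [0, 0, 0], 50], [[0, 0, 0], [0, 0, 0], 50]], force=40)

```text
time: 15.2
ee_pos: [0.5693, -0.1613, 0.0295]
tcp_rot: [-180.0, 0.1, 176.8]
wrist_force: [-1.0, -1.5, 6.0]
opening: 0.0531
grasp_force: 41.5
```

>>> servo_tool(moves=[[[0, 0, 0], [0, 0, -0.01], 50], [[0, 0, 0], [0, 0, -0.02], 50], [[0, 0, 0], [0, 0, -0.03], 50], [[0, 0, 0], [0, 0, -0.03], 50], [[0, 0, 0], [0, 0, -0.03], 50], [[0, 0, 0], [0, 0, 0], 50]])

```text
time: 15.8
ee_pos: [0.5702, -0.1611, 0.1532]
tcp_rot: [-179.9, 0.4, 176.8]
wrist_force: [1.6, 0.7, -1.3]
opening: 0.0529
grasp_force: 42.4
```

>>> servo_tool(moves=[[[0, 0, 0], [0.0028, 0.0175, 0], 50], [[0, 0, 0], [0.005, 0.0375, 0], 50], [[0, 0, 0], [0.005, 0.04, 0], 50], [[0, 0, 0], [0.005, 0.04, 0], 50], [[0, 0, 0], [0.005, 0.04, 0], 50], [[0, 0, 0], [0.005, 0.04, 0], 50], [[0, 0, 0], [0.005, 0.04, 0], 50], [[0, 0, 0], [0.005, 0.04, 0], 50], [[0, 0, 0], [0.004, 0.0375, 0], 50], [[0, 0, 0], [0.004, 0.0275, 0], 50], [[0, 0, 0], [0.002, 0.0155, 0], 50], [[0, 0, 0], [0, 0, 0], 50]])

```text
time: 17.0
ee_pos: [0.5407, 0.2187, 0.147]
tcp_rot: [-180.0, -0.1, 176.9]
wrist_force: [-0.1, -0.9, -3.0]
opening: 0.0533
grasp_force: 42.7
```

>>> servo_tool(moves=[[[0, 0, 0], [0, 0, 0.02], 50], [[0, 0, 0], [0, 0, 0.02], 50], [[0, 0, 0], [0, 0, 0.02], 50], [[0, 0, 0], [0, 0, 0], 50], [[0, 0, 0], [0, 0, 0], 50]])

```text
time: 17.5
ee_pos: [0.5416, 0.216, 0.0883]
tcp_rot: [-180.0, -0.1, 176.8]
wrist_force: [0.6, 0.6, -1.9]
opening: 0.0531
grasp_force: 42.7
```

>>> servo_tool(moves=[[[0, 0, 0], [-0.002, 0, 0.01], 50], [[0, 0, 0], [0, 0, 0.008], 50], [[0, 0, 0], [0, 0, 0.002], 50], [[0, 0, 0], [0, 0, 0], 50], [[0, 0, 0], [0, 0, 0], 50]])

```text
time: 18.0
ee_pos: [0.544, 0.2167, 0.0685]
tcp_rot: [180.0, 0.0, 176.8]
wrist_force: [0.7, 0.1, -1.4]
opening: 0.0532
grasp_force: 42.7
```

>>> servo_tool(moves=[[[0, 0, 0], [0, 0, 0.001], 50], [[0, 0, 0], [0, 0, 0.001], 50], [[0, 0, 0], [0, 0, 0], 50]])

```text
time: 18.3
ee_pos: [0.5439, 0.2167, 0.0663]
tcp_rot: [180.0, 0.0, 176.8]
wrist_force: [1.1, 0.5, -2.5]
opening: 0.053
grasp_force: 42.7
```

>>> servo_tool(moves=[[[0, 0, 0], [0, 0, 0.001], 50], [[0, 0, 0], [0, 0, 0], 50]])

```text
time: 18.5
ee_pos: [0.544, 0.2166, 0.0655]
tcp_rot: [180.0, 0.0, 176.8]
wrist_force: [-0.6, -0.6, -0.3]
opening: 0.0532
grasp_force: 43.0
```

>>> servo_tool(moves=[[[0, 0, 0], [0, 0, 0.0007], 50], [[0, 0, 0], [0, 0, 0], 50]])

```text
time: 18.7
ee_pos: [0.5441, 0.2167, 0.0653]
tcp_rot: [180.0, 0.0, 176.8]
wrist_force: [-2.5, -1.7, 4.6]
opening: 0.053
grasp_force: 43.4
```

>>> servo_tool(moves=[[[0, 0, 0], [0, 0, 0.0005], 50], [[0, 0, 0], [0, 0, 0], 50]])

```text
time: 18.9
ee_pos: [0.5442, 0.2168, 0.0652]
tcp_rot: [180.0, 0.1, 176.8]
wrist_force: [-3.1, -2.7, 7.6]
opening: 0.0528
grasp_force: 43.7
```

Seated contact, with a small sideways force. I'll shift slightly to follow it.

>>> servo_tool(moves=[[[0, 0, 0], [0.0008, -0.0007, 0], 50], [[0, 0, 0], [0, 0, 0], 50], [[0, 0, 0], [0, 0, 0], 50]])

```text
time: 19.2
ee_pos: [0.5435, 0.2161, 0.0647]
tcp_rot: [180.0, 0.1, 176.8]
wrist_force: [-0.2, -1.4, 5.7]
opening: 0.0527
grasp_force: 43.1
```

>>> servo_tool(moves=[[[0, 0, 0], [0, -0.0005, 0], 50], [[0, 0, 0], [0, 0, 0], 50], [[0, 0, 0], [0, 0, 0], 60], [[0, 0, 0], [0, 0, 0], 64], [[0, 0, 0], [0, 0, 0], 66], [[0, 0, 0], [0, 0, 0], 68], [[0, 0, 0], [0, 0, 0], 72], [[0, 0, 0], [0, 0, 0], 78], [[0, 0, 0], [0, 0, 0], 85], [[0, 0, 0], [0, 0, 0], 85]], force=20)

```text
time: 20.2
ee_pos: [0.543, 0.2155, 0.064]
tcp_rot: [-180.0, -0.0, 176.8]
wrist_force: [0.3, -0.1, 0.4]
opening: 0.0726
grasp_force: 0.0
```

>>> servo_tool(moves=[[[0, 0, 0], [0, 0, -0.01], 85], [[0, 0, 0], [0, 0, -0.02], 85], [[0, 0, 0], [0, 0, -0.03], 85], [[0, 0, 0], [0, 0, -0.03], 85], [[0, 0, 0], [0, 0, -0.03], 85], [[0, 0, 0], [-0.03, 0, 0], 85], [[0, 0, 0], [-0.028, 0, 0], 85], [[0, 0, 0], [0, 0, 0], 85]])

```text
time: 21.0
ee_pos: [0.6032, 0.2119, 0.1838]
tcp_rot: [-180.0, 0.0, 176.7]
wrist_force: [0.1, 0.6, -1.0]
opening: 0.0728
grasp_force: 0.0
```

```bash
python3 - <<'E'
from h import *
print(get_obs()["ee_pos"],get_obs()["wrist_force"])
c=calibration("wrist");p,d=camera("wrist");cv2.imwrite("pics/w5.png",p[...,::-1])
P=cloud("wrist",d,c)
m=(P[...,2]>.085)&(P[...,2]<.105)&(np.hypot(P[...,0]-.543,P[...,1]-.217)<.03)&(d>0)
q=P[m];print(len(q),np.median(q[:,2]))
print(cv2.minEnclosingCircle((q[:,:2]*1000).astype(np.float32)))
A=np.c_[q[:,:2]-q[:,:2].mean(0),np.ones(len(q))];f=np.linalg.lstsq(A,q[:,2],rcond=None)[0];print("tilt deg",np.degrees(f[:2]),f[2])
p,d=camera("scene");cv2.imwrite("pics/s5.png",cv2.resize(p[...,::-1],None,fx=1,fy=1))
E
```

```text
[0.6032241  0.21193789 0.18383159] [ 0.11599039  0.58768392 -0.97311948]
7717 0.09530128302357747
((542.7316284179688, 217.00779724121094), 27.01064682006836)
tilt deg [-0.1647183   0.04456279] 0.0952869176616536
```

View pics/w5.png

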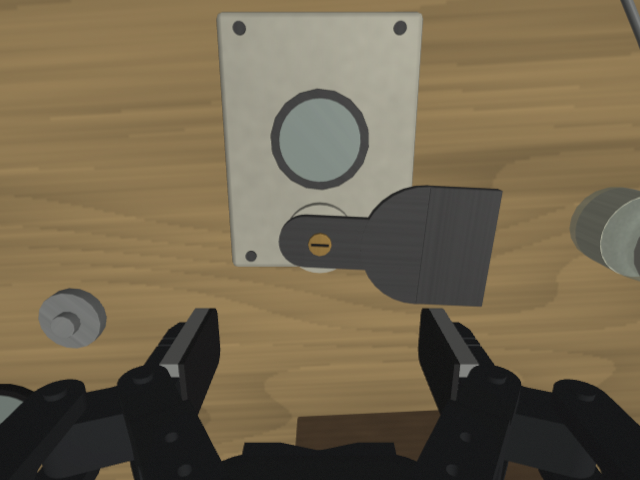

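View pics/s5.png

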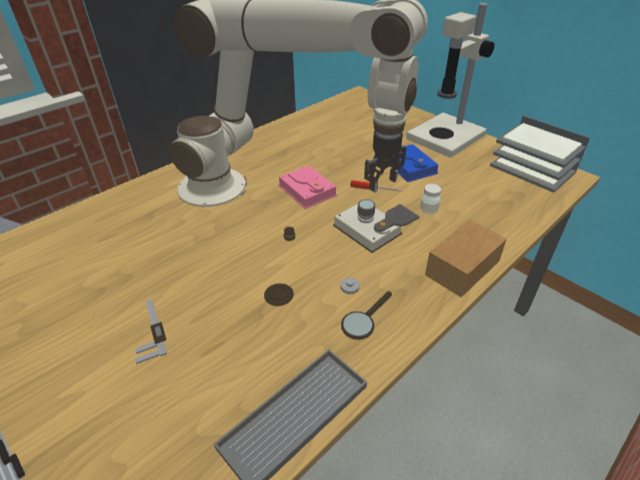

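The wrist view shows the lens in the ring at (320,139), and the scene view shows it upright with the other things unmoved. Measured, it is centred within 0.1 mm, tilted under 0.2°, with its top at 95.3 mm (95 expected).

```bash
python3 -c "
from workcell import *
print(job_done())"
```

```text
the job is handed in; nothing more can be done
None
```

The job is handed in: the cover is swung about 92° clockwise (anticlockwise hit the stop), and the lens holder sits level and centred in the stage's ring, with nothing else on the desk moved.

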